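# Draw a sample tray out of its bay with a hook

## Robot

A 6-joint arm with a two-finger parallel gripper is mounted at the origin on a cart in front of the work surface, level with it; the furniture and walls round the work are solid. World frame = base frame: x ahead of the robot, y to its left, z up, the work surface at z = 0. Lengths are in m, angles in rad, forces in N, time in s.
With the tool pointing down it reaches from about 0.375 to 0.975 m from the base axis. Payload 3.8 kg.
Tool frame: the origin (TCP) lies midway between the tips of the shut fingers; the grasp point (between the pads) lies 19 mm behind it; z points along the fingers, y is the line along which they close (so a half turn about z gives the same grasp; the last joint's range is limited). The gripper opens to 85 mm and grips with 20 to 120 N. Pads are 22 mm wide; open, the fingers measure 114 mm over their backs; the gripper's body (76 mm by 85 mm) begins 54 mm behind the grasp point. The pads swing forward as they close: fully open they stand 13 mm farther back than shut.
Start: joints at [1.23, 0.264, 1.604, -0, 1.274, -0.037], TCP at [0.202, 0.644, 0.231] pointing down, gripper open.
Joint ranges: [-2.63, 2.63], [-0.94, 2.18], [0.31, 2.57], [-1.31, 4.45], [0, 2.66], [-2.55, 2.55]. Speed limits (rad/s): [2.57, 2.57, 3.14, 3.14, 3.14, 3.14].

## Interface

Orientations are given as a rotation vector (axis times angle).
In Python, from workcell import sensors, viewer, job gives the robot as it stands.
- The arm moves only by the shell command python3 -m inch 'ROWS' [FORCE]. ROWS is JSON, one flat list of numbers, 7 for each row, row after row: the shift along the tool's x, y, z in mm, then the turn, a rotation vector about the tool's x, y, z in degrees, then the finger opening in mm, from 0 to 85.4. A call has exactly 8 rows; each row shifts and turns the commanded pose from where the row before left it, along the tool's axes as they then stand; what a row does not reach is not made up. A row lasts 1/10 s, in which the tool goes at most 50 mm and 8.59 degrees, less where a joint would pass 70% of its speed; a pose out of reach is approached as far as the arm can. A call is refused whole if a number of a shift passes 50 or a number of a turn 8.59, either way. A call with a gripper value outside its range is refused whole. The fingers move at their own pace and stop on an object; FORCE is the grip in N (left out, the last holds). Time passes only in rows, so rows that do not move let the fingers close, or fill a call up. It gives the time, the measured TCP pose, the force, the opening and the grip force at its end, in the units of the state.
- sensors.read_state(): the state, without advancing time (a new reading comes with each control period).
- viewer.read_camera(name): name is "side" or "top" or "wrist"; returns the picture (480x640x3 uint8, red, green, blue); there is no depth.
- viewer.camera_params(name): a dict with "K" (3x3 intrinsics, pixels), "k1" (the pictures are not rectified: a ray, as slopes to the right and down, at radius r is drawn at 1 + k1 r^2 times it, then the intrinsics apply), "world_to_cam" (4x4, takes a point from world to camera coordinates). Camera axes: x right, y down, z forward; pixel columns grow to the right and rows downward; lengths in m; the calibration is good to about 2 mm. A picture is of the moment at which its call begins: read the wrist's pose just before it. camera_params takes no time and is no camera call; for the wrist camera it gives the pose at the moment of the call.
- job.finish_job(): hands the job in; it is judged then, once.
The state is a dict: "time": time; "q": joint angles; "joint_vel": joint speeds; "joint_torque": joint torques, N m; "tool_pos": TCP position; "tcp_rot": TCP orientation; "wrist_force": force on the tool from outside, world axes, zero at the start; "torque": the same for the moment, N m; "width": opening from 0.0 (shut) to 1.0 (fully open); "grip_force": force on a finger pad.
Only numpy, scipy, OpenCV 4.12 (cv2) and the standard library are available. Lean on these libraries where they do the work, as an engineer would, in place of code of your own. Each camera call takes 0.05 s, during which the arm holds its last target. There are 200 camera calls.

## Task

Take the hook tool from its stand, drop its tip into the loop of the tray in the covered bay and draw the tray gently out along its rails, with the crucible still standing on it, until it is felt to bear on the two stop screws on the runway; keep a light pull on it there for a moment. Then unhook the tool, leaving the tray where it is, and stand the tool back in the pocket of its stand. Never pull or press hard on the tray, move the tray only with the hook, and leave the beaker and the dish alone.

Things in the scene. Friction and masses are not known exactly. Their poses are not given: they have to be found in the camera images.
- bay: Fixed low grey sample bay with clear roof. Origin: worktop level, middle of its open mouth; x points in, z up. Deck 5 mm thick, 132 mm wide, x = -130 mm (open runway) to +195 mm. Walls (114 mm apart) and roof from x = 0 to 195 mm; roof underside z = 72 mm, top 77 mm. Two guide rails along the deck, 94 mm apart inside, tops at z = 17 mm.
- stops: Two fixed dark steel blocks clamped on the runway's rails, each with a stop screw that sticks out towards the tray by an unknown 3 to 23 mm (both alike; found by feel). Origin: on the deck (z = 5 mm), middle line, plane of the block faces that look into the bay; axes as the bay's. Blocks 19 mm high above the deck, clamp screws 27 mm; 50 mm free between them.
- tray: Loose metal tray, 100 (x) x 90 (y) mm, 0.35 to 0.7 kg, on the deck between the rails (2 mm play each side); slides with 0.5 to 5 N friction. Origin: middle of underside; x points into the bay. Front wall outside at x = -50 mm, 22 mm high; other rims 12 mm. A level bow-shaped loop of 6 mm bar reaches to x = -73 mm. It bears at most 15 N from the hook; 4 to 8 N on the stop screws is a good pull.
- loop (a point): Middle of the opening in the tray's pull loop, open upward and downward: 17 mm free along the tray's x, about 28 mm along y. It lies at bar-centre height, 16 mm above the tray's underside (bar 13 to 19 mm).
- hook: Hook tool, 0.15 kg, upright in the stand. Origin: middle of the flat foot of its square shank; z up the shank, x along the hook arm. Steel shank and wooden grip 22 x 22 mm, 132 mm high (grip from z = 50 mm, with a 26 mm collar at its foot). A round 8 mm arm goes out along x at z = 28 mm to x = 85 mm, there bent down as an 8 mm tip to z = 0.
- hook_tip (a point): Lower end of the hook's bent-down tip: at x = 85 mm, y = 0, z = 0 of the hook tool.
- stand: Fixed grey block, 64 x 64 x 26 mm, with a square pocket 30 x 30 mm, 20 mm deep (floor 6 mm above the worktop), chamfered mouth, in its middle. Origin: middle of its underside, x and y along its sides. The hook tool stands in the pocket, its arm about along the block's x, passing 4 mm above the top.
- crucible: White porcelain crucible, 40 mm wide and 36 mm high, loose, standing on the front part of the tray. Origin: middle of its foot.
- beaker: Small glass beaker, 52 mm wide and 70 mm high, loose; bystander. Origin: middle of its underside.
- dish: White porcelain evaporating dish with a spout, about 90 mm wide and 48 mm high, loose; bystander. Origin: middle of its underside.
Things that resemble listed ones, but are neither listed nor needed, are in the scene too. Of the things like the hook, leave any that is blue or red; of the rest the smaller one is meant.

How it is judged:
By the outcome, as a careful person would: the job done as asked, in the order asked, and still so for the second after the job is handed in, with the robot touching nothing.
It also fails if it takes over 72 s, if anything falls off the work surface, if the arm or the gripper's body presses on something with over 40 N, if the wrist force passes 120 N, or if a joint passes its speed limit or range.

## Working session

There is one attempt and no reset: what is moved stays moved. The work goes in short steps, Python scripts to look and compute and a shell command to move; the robot and the scene stay as the last step left them, time stands still between calls to the robot, and variables do not carry over. Pictures are saved under pics/ and viewed, at most 10 in all, crops included, and the job is handed in when it is done.

```bash
ls; mkdir -p pics
python3 - <<'E'
from workcell import sensors, viewer
import cv2
s=sensors.read_state();print(s)
for n in("top","side"):
    im=viewer.read_camera(n);cv2.imwrite(f"pics/{n}0.png",im[...,::-1])
    print(n,viewer.camera_params(n))
E
```

```text
pics
{'time': 0.0, 'q': array([ 1.23009467e+00,  2.64797789e-01,  1.60537438e+00,  4.81839199e-05,
        1.27369949e+00, -3.68889137e-02]), 'joint_vel': array([-0.00055748, -0.00145996, -0.0012026 ,  0.00118656,  0.00104521,
       -0.00037724]), 'joint_torque': array([-5.28469445e-04, -5.15123928e+01, -3.67307854e+01, -1.69223736e-04,
        1.32963056e-02,  1.49145131e-05]), 'tool_pos': array([0.20166813, 0.64340363, 0.22993175]), 'tcp_rot': array([-0.47534479, -3.10494252,  0.00350213]), 'wrist_force': array([ 0.48708252, -0.55383763, -0.64098948]), 'torque': array([-0.02626614,  0.0518155 ,  0.00471967]), 'grip_force': 0.0, 'width': 1.0007838445180453}
top {'K': array([[561.46002022,   0.        , 323.14223151],
       [  0.        , 561.46002022, 248.42328979],
       [  0.        ,   0.        ,   1.        ]]), 'k1': -0.10975160361729001, 'world_to_cam': array([[ 0.01134952, -0.99984726, -0.01329067,  0.04937814],
       [-0.98984845, -0.00935087, -0.14181895,  0.55709451],
       [ 0.14167301,  0.01476533, -0.98980339,  1.28855292],
       [ 0.        ,  0.        ,  0.        ,  1.        ]])}
side {'K': array([[498.19052841,   0.        , 328.43050796],
       [  0.        , 498.19052841, 241.10492758],
       [  0.        ,   0.        ,   1.        ]]), 'k1': -0.038216530595168455, 'world_to_cam': array([[ 0.91384763, -0.4054514 , -0.02217375, -0.50056234],
       [-0.29310468, -0.62086704, -0.72705829,  0.22247004],
       [ 0.28101985,  0.67091973, -0.68621758,  0.82651573],
       [ 0.        ,  0.        ,  0.        ,  1.        ]])}
```

View pics/top0.png

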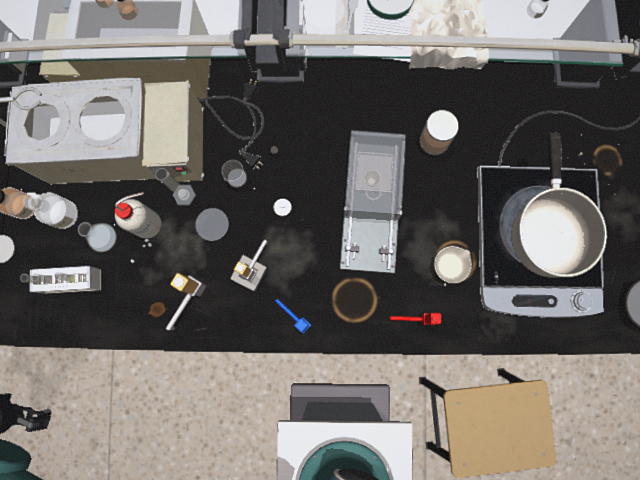

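View pics/side0.png

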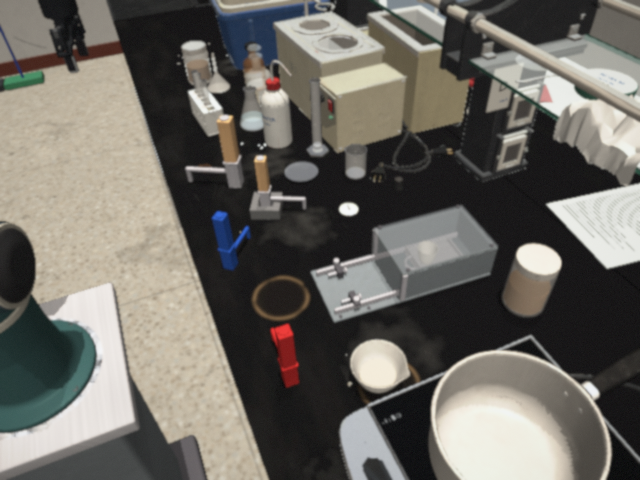

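The pieces that resemble the hook in the top view:
- The wooden-grip hook in the grey stand, at about (248,270).
- A larger wooden-grip one lying free, at (185,290).
- A blue one, at (293,315).
- A red one, at (415,319).

The one at (248,270) is meant: it isn't blue or red, it's the smaller of the rest, and it stands in the stand. I'll confirm it in enlarged crops.

Run:
```python
import cv2
a=cv2.imread("pics/top0.png")[120:290,220:420];cv2.imwrite("pics/topc.png",cv2.resize(a,None,fx=3.5,fy=3.5,interpolation=cv2.INTER_CUBIC))
a=cv2.imread("pics/side0.png")[140:330,240:506];cv2.imwrite("pics/sidec.png",cv2.resize(a,None,fx=3,fy=3,interpolation=cv2.INTER_CUBIC))
```

```text
(no output)
```

View pics/topc.png

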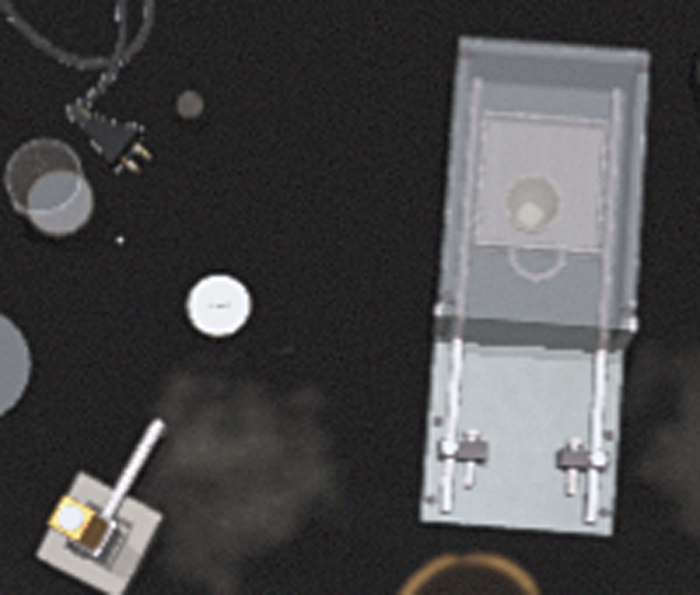

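View pics/sidec.png

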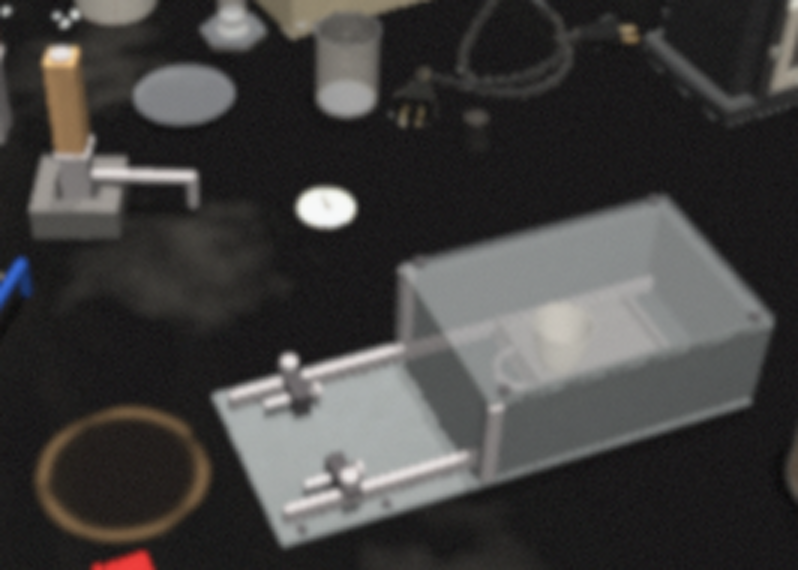

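The crops confirm it: the small wooden-grip hook stands in the grey stand (top crop, grip top (70,517), arm end (158,424)). The tray is inside the bay with the loop at about (537,262), and the stop blocks are at (470,452) and (573,458).

```bash
cat > h.py <<'E'
import numpy as np, cv2
from workcell import viewer
def params(n): 
    p=viewer.camera_params(n); return p["K"],np.array([p["k1"],0,0,0.]),p["world_to_cam"]
def proj(n,P,pp=None):
    K,d,T=pp or params(n)
    return cv2.projectPoints(np.array(P,float).reshape(-1,3),cv2.Rodrigues(T[:3,:3])[0],T[:3,3],K,d)[0][:,0]
def ray(n,uv,z,pp=None):
    K,d,T=pp or params(n)
    x=cv2.undistortPointsIter(np.array(uv,float).reshape(-1,1,2),K,d,None,None,(3,100,1e-12))[:,0]
    R=T[:3,:3];c=-R.T@T[:3,3];D=np.c_[x,np.ones(len(x))]@R
    return c+D*((z-c[2])/D[:,2])[:,None]
def tc(uv): return (np.array(uv,float)+.5)/3.5-.5+[220,120]
def sc(uv): return (np.array(uv,float)+.5)/3-.5+[240,140]
E
python3 - <<'E'
from h import *
np.set_printoptions(precision=4,suppress=True)
def show(l,n,uv,z):
    print(l,*[str(r[:2]) for r in ray(n,(tc if n=="top" else sc)(uv),z)])
show("decknear T","top",[(421,521),(612,534)],.005)
show("decknear S","side",[(213,393),(283,546)],.0025)
show("roofback T","top",[(460,38),(649,51)],.077)
show("roofback S","side",[(660,196),(774,320)],.077)
show("roof front S","side",[(400,266),(500,400)],.077)
show("railends T","top",[(446,512),(590,522)],.017)
show("tray front T","top",[(474,243),(606,253)],.027)
show("tray back T","top",[(487,113),(610,124)],.017)
show("loop bow outer,in,wall T","top",[(537,281),(537,274),(540,249)],.021)
show("loop S","side",[(515,368)],.021)
show("crucible top T","top",[(534,200)],.045)
show("blocks top T","top",[(470,452),(573,458)],.024)
show("clamp T","top",[(449,449),(598,460)],.03)
show("griptop T","top",[(70,517)],.138)
show("griptop S","side",[(62,54)],.138)
show("armend T","top",[(158,424)],.037)
show("armend S","side",[(196,178)],.034)
show("tiplow S","side",[(194,206)],.006)
show("standtop T","top",[(83,472),(161,517),(120,597),(38,552)],.026)
show("standtop S","side",[(45,155),(130,158),(121,208),(31,207)],.026)
E
```

```text
decknear T [0.5129 0.0146] [ 0.5051 -0.1173]
decknear S [0.5172 0.0174] [ 0.5072 -0.116 ]
roofback T [ 0.8357 -0.0087] [ 0.8278 -0.1374]
roofback S [ 0.8355 -0.0089] [ 0.8292 -0.1388]
roof front S [0.6448 0.0033] [ 0.6431 -0.1253]
railends T [ 0.518  -0.0023] [ 0.512  -0.1009]
tray front T [ 0.7048 -0.0205] [ 0.6985 -0.1121]
tray back T [ 0.802 -0.03 ] [ 0.7948 -0.117 ]
loop bow outer,in,wall T [ 0.6796 -0.0646] [ 0.6845 -0.0646] [ 0.7024 -0.0668]
loop S [ 0.6971 -0.0618]
crucible top T [ 0.731  -0.0609]
blocks top T [ 0.5587 -0.0183] [ 0.5552 -0.0888]
clamp T [ 0.5597 -0.0038] [ 0.5531 -0.1053]
griptop T [0.4989 0.2361]
griptop S [0.5022 0.2388]
armend T [0.5741 0.1945]
armend S [0.5785 0.1947]
tiplow S [0.5764 0.1975]
standtop T [0.542  0.2465] [0.5116 0.1921] [0.4567 0.2187] [0.4867 0.2757]
standtop S [0.4886 0.2799] [0.5458 0.2483] [0.5195 0.1954] [0.4604 0.2249]
```

```bash
cat >> h.py <<'E'
from scipy.spatial.transform import Rotation as Rn
from workcell import sensors
def plan(pos,armdeg,s=None):
    """turn first, then shift in turned axes; tool x = -arm direction, z down"""
    s=s or sensors.read_state()
    a=np.radians(armdeg);R0=Rn.from_rotvec(s["tcp_rot"]).as_matrix()
    ax=np.array([-np.cos(a),-np.sin(a),0]);z=np.array([0,0,-1.]);R1=np.c_[ax,np.cross(z,ax),z]
    t=np.degrees(Rn.from_matrix(R0.T@R1).as_rotvec())
    d=np.array(pos)-s["tool_pos"]
    print("t %.2f"%s["time"],"turn",t.round(2),"shift after turn mm",(R1.T@d*1e3).round(1),"shift now",(R0.T@d*1e3).round(1),"F",s["wrist_force"].round(2),"w",round(s["width"],3),"g",round(s["grip_force"],1))
E
python3 -c "
from h import *
plan([.501,.237,.25],-29)"
```

```text
t 0.10 turn [-1.200e-01  1.000e-02  1.159e+01] shift after turn mm [-458.8 -210.4  -20. ] shift now [-407.2 -298.4  -19.4] F [-0.38 -0.18  0.22] w 0.998 g 0.0
```

```bash
python3 -m inch '[0,0,-20,0,0,5.8,85, 0,0,0,0,0,5.8,85, -35,-16,0,0,0,0,85, -40,-18,0,0,0,0,85, -40,-18,0,0,0,0,85, -40,-18,0,0,0,0,85, -40,-18,0,0,0,0,85, -40,-18,0,0,0,0,85]' && python3 -m inch '[-40,-18,0,0,0,0,85, -40,-18,0,0,0,0,85, -40,-18,0,0,0,0,85, -40,-18,0,0,0,0,85, -40,-18,0,0,0,0,85, -40,-18,0,0,0,0,85, -22,-13,0,0,0,0,85, 0,0,0,0,0,0,85]'
python3 - <<'E'
from h import *
plan([.501,.237,.25],-29)
im=viewer.read_camera("wrist");cv2.imwrite("pics/w1.png",im[...,::-1])
np.set_printoptions(precision=4,suppress=True);print(params("wrist"))
E
```

```text
time: 0.9
tool_pos: [0.3566, 0.4357, 0.2508]
tcp_rot: [-0.786, -3.041, 0.001]
wrist_force: [-0.2, -0.7, -0.4]
width: 0.996
grip_force: 0.0
time: 1.7
tool_pos: [0.5278, 0.2015, 0.2506]
tcp_rot: [-0.793, -3.04, 0.002]
wrist_force: [-0.0, 0.5, -0.4]
width: 1.0
grip_force: 0.0
t 1.70 turn [-0.08  0.01 -0.25] shift after turn mm [40.6 18.1  0.6] shift now [40.7 17.9  0.6] F [-0.01  0.53 -0.43] w 1.0 g 0.0
(array([[337.2746,   0.    , 320.0863],
       [  0.    , 337.2746, 240.9227],
       [  0.    ,   0.    ,   1.    ]]), array([-0.0598,  0.    ,  0.    ,  0.    ]), array([[ 0.4883,  0.8727, -0.0013, -0.4338],
       [ 0.837 , -0.4679,  0.2837, -0.3886],
       [ 0.247 , -0.1396, -0.9589,  0.2955],
       [ 0.    ,  0.    ,  0.    ,  1.    ]]))
```

View pics/w1.png

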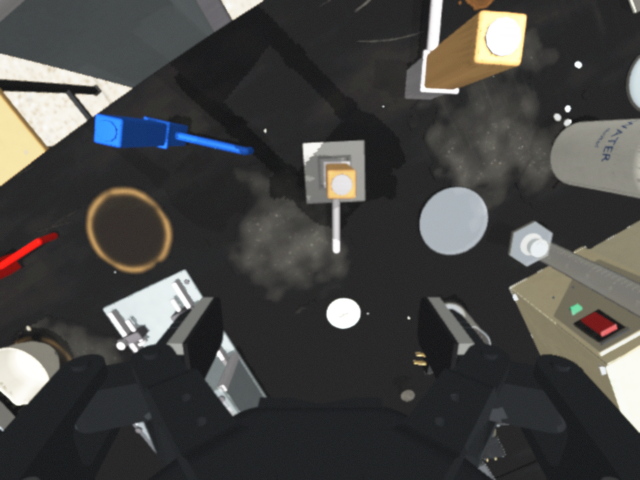

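The wrist view shows the hook in its stand: grip top at (341,184), arm end at (337,249), and stand top corners at (303,142), (365,140), (366,203) and (306,205).

Run:
```python
from h import *
np.set_printoptions(precision=4,suppress=True)
g=ray("wrist",[(341.5,184)],.138)[0];a=ray("wrist",[(337,249)],.036)[0]
c=ray("wrist",[(303,142),(365,140),(366,203),(306,205)],.026)
print(g,a,np.degrees(np.arctan2(*(a-g)[1::-1])),np.hypot(*(a-g)[:2]));print(c,c.mean(0))
for i,j in((0,3),(1,2),):print(np.degrees(np.arctan2(*(c[j]-c[i])[1::-1])))
plan([g[0],g[1],.20],-28.8)
```

```text
[0.4986 0.2367 0.138 ] [0.5734 0.1979 0.036 ] -27.485401110170415 0.08424923598671301
[[0.4553 0.2218 0.026 ]
 [0.4852 0.2796 0.026 ]
 [0.5453 0.2499 0.026 ]
 [0.515  0.1912 0.026 ]] [0.5002 0.2356 0.026 ]
-27.15719479882856
-26.305184186989216
t 1.75 turn [-0.04 -0.06 -0.39] shift after turn mm [40.9 15.9 50.6] shift now [41.  15.6 50.7] F [-0.83  0.23  0.37] w 0.999 g 0.0
```

```bash
python3 -m inch '[14,5,0,0,0,-1.2,85, 14,5,0,0,0,0,85, 13,5,0,0,0,0,85, 0,0,30,0,0,0,85, 0,0,40,0,0,0,85, 0,0,40,0,0,0,85, 0,0,40,0,0,0,85, 0,0,26,0,0,0,85]'; python3 -m inch '[0,0,0,0,0,0,85, 0,0,0,0,0,0,60, 0,0,0,0,0,0,45, 0,0,0,0,0,0,35, 0,0,0,0,0,0,28, 0,0,0,0,0,0,20, 0,0,0,0,0,0,15, 0,0,0,0,0,0,15]' 40 ; python3 -c "
from h import *
plan([.499,.237,.074],-28)"
```

```text
time: 2.55
tool_pos: [0.4942, 0.2384, 0.0724]
tcp_rot: [-0.75, -3.048, 0.003]
wrist_force: [-0.1, 0.3, -0.3]
width: 0.996
grip_force: 0.0
time: 3.35
tool_pos: [0.4986, 0.2376, 0.0768]
tcp_rot: [0.755, 3.048, 0.003]
wrist_force: [-0.9, -0.2, 6.2]
width: 0.25
grip_force: 39.8
t 3.35 turn [0.12 0.08 0.17] shift after turn mm [-0.7 -0.3  2.8] shift now [-0.7 -0.3  2.8] F [-0.88 -0.2   6.25] w 0.25 g 39.8
```

```bash
python3 -m inch '[0,0,0,0,0,0,15, 0,0,0,0,0,0,15, 0,0,-5,0,0,0,15, 0,0,-10,0,0,0,15, 0,0,-20,0,0,0,15, 0,0,-20,0,0,0,15, 0,0,-5,0,0,0,15, 0,0,0,0,0,0,15]' 110
python3 - <<'E'
from h import *
plan([.499,.237,.074],-28)
im=viewer.read_camera("wrist");cv2.imwrite("pics/w2.png",im[...,::-1])
im=viewer.read_camera("side");cv2.imwrite("pics/s2.png",im[...,::-1])
a=cv2.resize(cv2.imread("pics/w2.png"),(600,450));b=cv2.resize(cv2.imread("pics/s2.png")[100:250,210:410],(200,150))
a=cv2.imread("pics/w2.png")[80:480,120:520];b=cv2.resize(cv2.imread("pics/s2.png")[60:260,200:400],(400,400),interpolation=cv2.INTER_CUBIC)
cv2.imwrite("pics/g2.png",np.hstack([a,b]))
E
```

```text
time: 4.15
tool_pos: [0.4982, 0.2374, 0.1364]
tcp_rot: [0.755, 3.048, 0.002]
wrist_force: [-0.1, 0.5, -0.8]
width: 0.24
grip_force: 105.9
t 4.15 turn [0.1  0.08 0.19] shift after turn mm [-0.9  0.  62.4] shift now [-0.8 -0.1 62.4] F [-0.11  0.51 -0.84] w 0.24 g 105.9
```

View pics/g2.png

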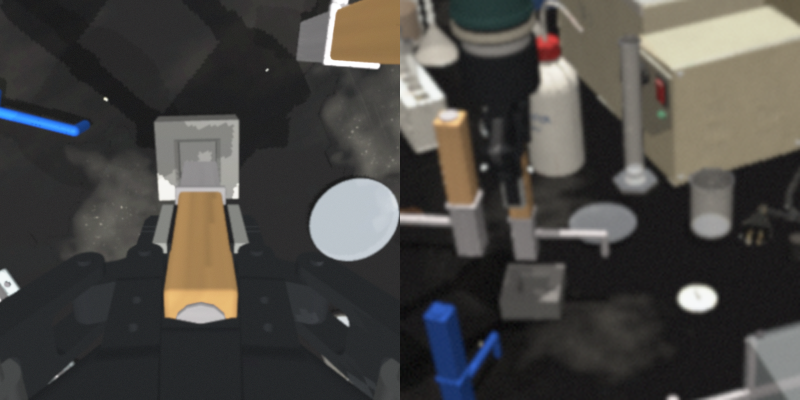

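The left half (wrist) and right half (side) show the hook clear of the stand, held upright in the fingers, with its tip at about side pixel (302.5,187).

Run:
```python
from h import *
np.set_printoptions(precision=4,suppress=True)
f=lambda u,v:(200+(u-400+.5)/2-.5,60+(v+.5)/2-.5)
print(ray("side",[f(605,256)],.0656),ray("side",[f(605,233)],.0936+.004),ray("side",[f(525,258)],.0656))
im=viewer.read_camera("top");cv2.imwrite("pics/t2.png",im[...,::-1])
a=cv2.imread("pics/t2.png")[215:315,200:330];cv2.imwrite("pics/t2c.png",cv2.resize(a,None,fx=5,fy=5,interpolation=cv2.INTER_CUBIC))
```

```text
[[0.5744 0.1957 0.0656]] [[0.5753 0.1929 0.0976]] [[0.495  0.23   0.0656]]
```

View pics/t2c.png

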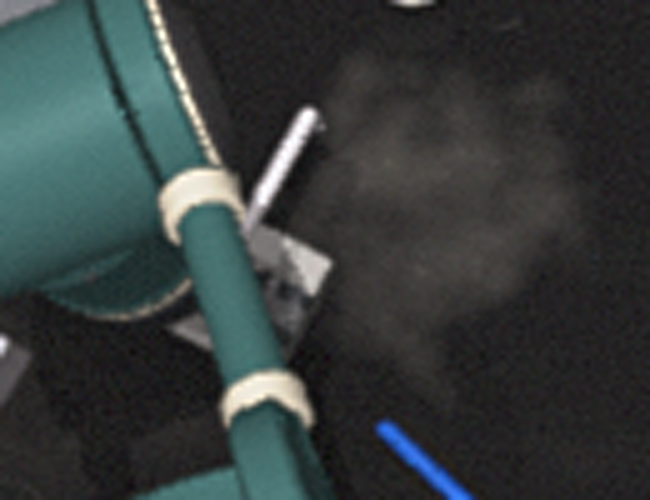

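The top crop shows the hook arm running from about (252,222) to its end at (311,110).

Run:
```python
from h import *
np.set_printoptions(precision=4,suppress=True)
f=lambda u,v:(200+(u+.5)/5-.5,215+(v+.5)/5-.5)
p=ray("top",[f(311,110),f(252,222)],.0976);print(p,np.degrees(np.arctan2(*(p[0]-p[1])[1::-1])))
s=sensors.read_state();R=Rn.from_rotvec(s["tcp_rot"]).as_matrix();print(s["tool_pos"],-R[:,0],np.degrees(np.arctan2(-R[1,0],-R[0,0])))
```

```text
[[0.5742 0.1942 0.0976]
 [0.5225 0.2197 0.0976]] -26.250695329080916
[0.4966 0.2367 0.1341] [ 0.8845 -0.4665 -0.0013] -27.809802237644192
```

```bash
python3 -m inch '[0,0,-40,0,0,0,15, 0,0,-40,0,0,0,15, 0,0,-30,0,0,-4,15, 0,0,0,0,0,-6.8,15, 0,0,0,0,0,-6.8,15, 0,0,0,0,0,-6.3,15, 0,0,0,0,0,0,15, 0,0,0,0,0,0,15]'; python3 -c "
from h import *
plan([.46,-.0492,.25],-4)"
```

```text
time: 5.1
tool_pos: [0.4969, 0.2369, 0.2441]
tcp_rot: [-0.111, -3.138, 0.001]
wrist_force: [-0.0, 0.5, -1.8]
width: 0.246
grip_force: 106.0
t 5.10 turn [-0.05 -0.1  -0.06] shift after turn mm [  16.9 -288.    -5.9] shift now [  16.6 -288.    -5.6] F [-0.    0.45 -1.81] w 0.246 g 106.0
```

```bash
python3 -m inch '[2,-25,0,0,0,0,15, 2,-42,0,0,0,0,15, 3,-45,0,0,0,0,15, 3,-45,0,0,0,0,15, 3,-45,0,0,0,0,15, 2,-42,0,0,0,0,15, 2,-30,0,0,0,0,15, 0,-14,0,0,0,0,15]'; python3 -m inch '[0,0,0,0,0,0,15, 0,0,30,0,0,0,15, 0,0,40,0,0,0,15, 0,0,40,0,0,0,15, 0,0,20,0,0,0,15, 0,0,8,0,0,0,15, 0,0,0,0,0,0,15, 0,0,0,0,0,0,15]'
python3 - <<'E'
from h import *
plan([.46,-.0492,.103],-4)
plan([.6087,-.0596,.103],-4)
im=viewer.read_camera("side");cv2.imwrite("pics/s3.png",im[...,::-1])
b=viewer.read_camera("top")[...,::-1];cv2.imwrite("pics/t3.png",b)
a=cv2.resize(im[130:330,280:480,::-1],(400,400),interpolation=cv2.INTER_CUBIC);b=cv2.resize(b[130:290,320:420],(250,400),interpolation=cv2.INTER_CUBIC)
cv2.imwrite("pics/g3.png",np.hstack([a,b]))
E
```

```text
time: 5.9
tool_pos: [0.46, -0.0515, 0.2449]
tcp_rot: [-0.115, -3.139, 0.001]
wrist_force: [-0.2, 0.1, -2.2]
width: 0.241
grip_force: 106.4
time: 6.7
tool_pos: [0.4621, -0.0488, 0.1085]
tcp_rot: [0.107, 3.138, -0.0]
wrist_force: [0.0, -0.4, -1.4]
width: 0.25
grip_force: 106.3
t 6.70 turn [-0.    0.11  0.1 ] shift after turn mm [ 2.  -0.6  5.5] shift now [ 2.1 -0.6  5.5] F [ 0.04 -0.44 -1.37] w 0.25 g 106.3
t 6.70 turn [-0.    0.11  0.1 ] shift after turn mm [-147.    -0.6    5.5] shift now [-147.    -0.8    5.7] F [ 0.04 -0.44 -1.37] w 0.25 g 106.3
```

View pics/g3.png

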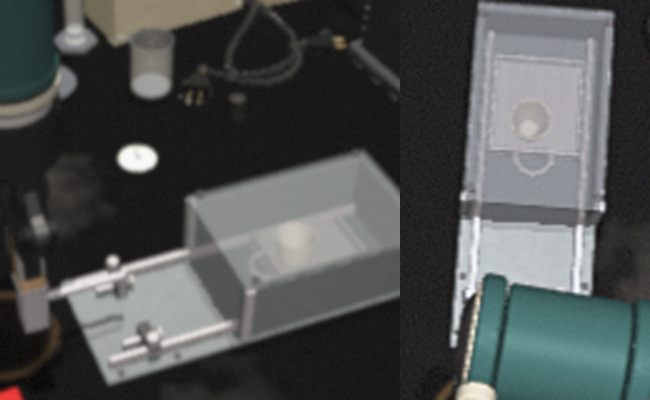

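```bash
python3 -m inch '[0,0,3,0,0,0,15, 0,0,2.5,0,0,0,15, -15,0,0,0,0,0,15, -25,0,0,0,0,0,15, -25,0,0,0,0,0,15, -15,0,0,0,0,0,15, 0,0,0,0,0,0,15, 0,0,0,0,0,0,15]'; python3 -c "
from h import *
plan([.6087,-.0596,.103],-4);print(sensors.read_state()['tool_pos'])"
```

```text
time: 7.6
tool_pos: [0.5409, -0.0545, 0.1014]
tcp_rot: [-0.107, -3.139, -0.0]
wrist_force: [0.1, 0.5, -1.7]
width: 0.244
grip_force: 106.3
t 7.60 turn [ 0.   -0.05  0.09] shift after turn mm [-68.   -0.4  -1.6] shift now [-68.   -0.5  -1.6] F [ 0.14  0.53 -1.68] w 0.244 g 106.3
[ 0.54093605 -0.05449202  0.10143533]
```

```bash
python3 -m inch '[-12,0,0,0,0,0,15, -18,0,0,0,0,0,15, -18,0,0,0,0,0,15, -12,0,0,0,0,0,15, -7,0,0,0,0,0,15, 0,0,0,0,0,0,15, 0,0,0,0,0,0,15, 0,0,0,0,0,0,15]'
python3 - <<'E'
from h import *
plan([.6087,-.0596,.103],-4)
im=viewer.read_camera("side");cv2.imwrite("pics/s4.png",im[...,::-1])
b=viewer.read_camera("top")[...,::-1];cv2.imwrite("pics/t4.png",b)
a=cv2.resize(im[190:290,370:470,::-1],(500,500),interpolation=cv2.INTER_CUBIC);b=cv2.resize(b[160:260,345:405],(300,500),interpolation=cv2.INTER_CUBIC)
cv2.imwrite("pics/g4.png",np.hstack([a,b]))
E
```

```text
time: 8.4
tool_pos: [0.6067, -0.0589, 0.1015]
tcp_rot: [-0.107, -3.139, -0.0]
wrist_force: [0.7, -1.3, -1.5]
width: 0.244
grip_force: 106.3
t 8.40 turn [ 0.   -0.06  0.09] shift after turn mm [-2.1 -0.5 -1.5] shift now [-2.1 -0.5 -1.5] F [ 0.73 -1.28 -1.49] w 0.244 g 106.3
```

View pics/g4.png

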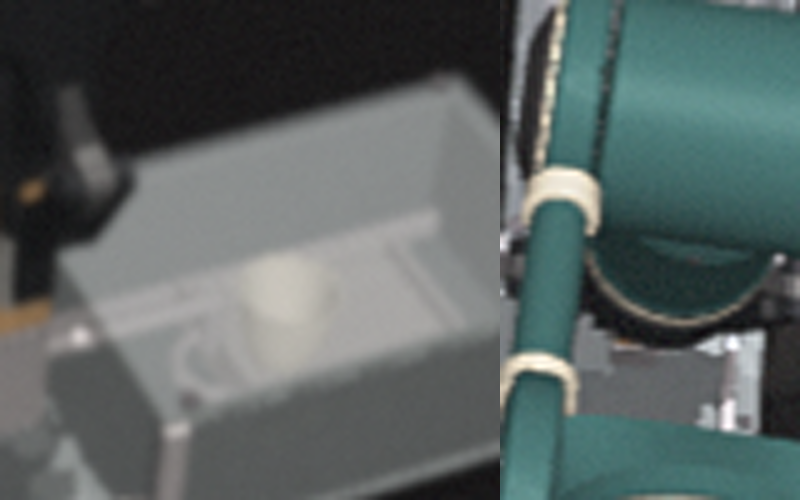

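The crop is blurry: the loop ring is at about (200,360), and the arm enters near (110,315), roughly in line with the far rail. I'll check it against a projection of the expected geometry.

Run:
```python
from h import *
np.set_printoptions(precision=0,suppress=True)
pp=params("side")
c=lambda P:(proj("side",P,pp)-[370,190]+.5)*5-.5
d=np.array([np.cos(-.07),np.sin(-.07),0]);n=np.array([-d[1],d[0],0])
T=np.array([.6067,-.0589,.1015]);foot=T-[0,0,.0708]
print("arm",c([foot+[0,0,.028],foot+[0,0,.028]+.04*d,foot+.085*d+[0,0,.028],foot+.085*d]))
L=np.array([.6935,-.0655,.021])
print("loop c,bow,wall,left,right",c([L,L-.0115*d,L+.0085*d,L+.014*n,L-.014*n]))
print("wall top corners",c([L+.0085*d+.045*n+[0,0,.006],L+.0085*d-.045*n+[0,0,.006]]))
for (a,b) in (("s4","s3"),):
    A=cv2.imread(f"pics/{a}.png").astype(float)-cv2.imread(f"pics/{b}.png")
    D=np.clip(128+A*3,0,255).astype(np.uint8)[190:290,370:470]
    i=cv2.imread("pics/s3.png")[190:290,370:470];j=cv2.imread("pics/s4.png")[190:290,370:470]
    f=lambda x:cv2.resize(x,(400,400),interpolation=cv2.INTER_CUBIC)
    g=lambda x:np.clip((x.astype(float)-70)*2,0,255).astype(np.uint8)
    cv2.imwrite("pics/g5.png",np.hstack([f(g(j)),f(D)]))
```

```text
arm [[  2. 362.]
 [101. 334.]
 [209. 304.]
 [203. 356.]]
loop c,bow,wall,left,right [[206. 373.]
 [179. 381.]
 [225. 367.]
 [189. 349.]
 [222. 397.]]
wall top corners [[175. 281.]
 [282. 436.]]
```

View pics/g5.png

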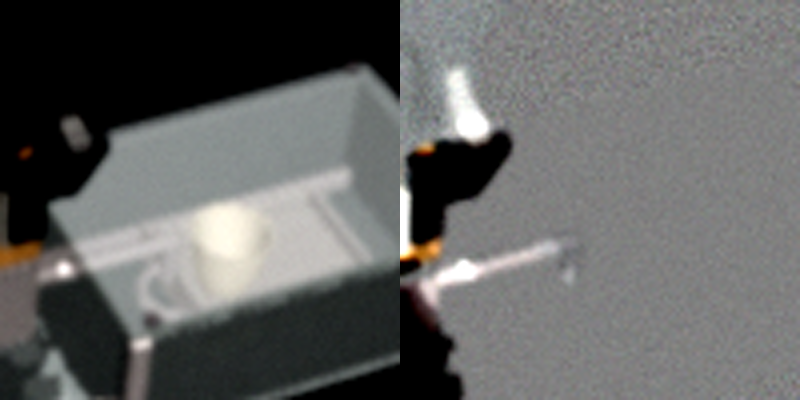

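The difference image shows the tip bottom at about (171,282) of its half. The loop's opening is centred at about (163,292) in the left half. The tip is over the loop, perhaps 2 mm deep and 3 mm right of centre, so I'll nudge it and lower in small steps.

```bash
python3 -m inch '[1,2,0,0,0,0,15, 0,0,2,0,0,0,15, 0,0,2,0,0,0,15, 0,0,2,0,0,0,15, 0,0,1,0,0,0,15, 0,0,1,0,0,0,15, 0,0,0,0,0,0,15, 0,0,0,0,0,0,15]'; python3 -m inch '[0,0,0,0,0,0,15, 0,0,0.5,0,0,0,15, 0,0,0.5,0,0,0,15, 0,0,0.5,0,0,0,15, 0,0,0.5,0,0,0,15, 0,0,0,0,0,0,15, 0,0,0,0,0,0,15, 0,0,0,0,0,0,15]'
```

```text
time: 9.3
tool_pos: [0.6067, -0.057, 0.0938]
tcp_rot: [0.107, 3.14, -0.0]
wrist_force: [0.7, 0.8, -1.8]
width: 0.241
grip_force: 106.3
time: 10.1
tool_pos: [0.6067, -0.057, 0.0918]
tcp_rot: [0.107, 3.14, -0.0]
wrist_force: [-0.3, -1.0, -1.5]
width: 0.244
grip_force: 106.3
```

```bash
python3 -m inch '[0,0,0.5,0,0,0,15, 0,0,0.5,0,0,0,15, 0,0,0.5,0,0,0,15, 0,0,0.5,0,0,0,15, 0,0,0.5,0,0,0,15, 0,0,0.5,0,0,0,15, 0,0,0,0,0,0,15, 0,0,0,0,0,0,15]'; python3 -m inch '[0,0,1,0,0,0,15, 0,0,1,0,0,0,15, 0,0,1,0,0,0,15, 0,0,1,0,0,0,15, 0,0,1,0,0,0,15, 0,0,1,0,0,0,15, 0,0,0,0,0,0,15, 0,0,0,0,0,0,15]'
```

```text
time: 10.9
tool_pos: [0.6067, -0.0569, 0.0888]
tcp_rot: [-0.107, -3.14, -0.0]
wrist_force: [-0.2, 0.4, -1.6]
width: 0.243
grip_force: 106.3
time: 11.7
tool_pos: [0.6067, -0.057, 0.0827]
tcp_rot: [-0.107, -3.14, 0.0]
wrist_force: [-0.2, 0.7, -2.2]
width: 0.237
grip_force: 106.3
```

```bash
python3 -m inch '[0.7,0,0,0,0,0,15, 0.7,0,0,0,0,0,15, 0.7,0,0,0,0,0,15, 0.7,0,0,0,0,0,15, 0.7,0,0,0,0,0,15, 0.7,0,0,0,0,0,15, 0.7,0,0,0,0,0,15, 0.7,0,0,0,0,0,15]';python3 -m inch '[0.8,0,0,0,0,0,15, 0.8,0,0,0,0,0,15, 0.8,0,0,0,0,0,15, 0.8,0,0,0,0,0,15, 0.8,0,0,0,0,0,15, 0.8,0,0,0,0,0,15, 0.8,0,0,0,0,0,15, 0.8,0,0,0,0,0,15]'
```

```text
time: 12.5
tool_pos: [0.6019, -0.0567, 0.0831]
tcp_rot: [0.107, 3.138, -0.0]
wrist_force: [2.8, 0.3, -2.3]
width: 0.248
grip_force: 106.2
time: 13.3
tool_pos: [0.5949, -0.0561, 0.0829]
tcp_rot: [0.107, 3.139, -0.0]
wrist_force: [3.1, -1.2, -2.2]
width: 0.242
grip_force: 106.2
```

```bash
python3 -m inch '[1.5,0,0,0,0,0,15, 2.5,0,0,0,0,0,15, 3,0,0,0,0,0,15, 3,0,0,0,0,0,15, 3,0,0,0,0,0,15, 3,0,0,0,0,0,15, 3,0,0,0,0,0,15, 3,0,0,0,0,0,15]';python3 -m inch '[3,0,0,0,0,0,15, 3,0,0,0,0,0,15, 3,0,0,0,0,0,15, 3,0,0,0,0,0,15, 3,0,0,0,0,0,15, 3,0,0,0,0,0,15, 3,0,0,0,0,0,15, 3,0,0,0,0,0,15]'; python3 -c "
from h import *
plan([.48,-.05,.083],-4)"
```

```text
time: 14.1
tool_pos: [0.5726, -0.0547, 0.0829]
tcp_rot: [0.107, 3.14, -0.0]
wrist_force: [4.0, 0.1, -0.4]
width: 0.245
grip_force: 106.2
time: 14.9
tool_pos: [0.5486, -0.053, 0.0828]
tcp_rot: [0.107, 3.14, -0.0]
wrist_force: [3.8, 0.1, -1.0]
width: 0.246
grip_force: 106.2
t 14.90 turn [-0.    0.01  0.09] shift after turn mm [68.7 -1.8 -0.2] shift now [68.7 -1.7 -0.2] F [ 3.8   0.13 -1.04] w 0.246 g 106.2
```

```bash
python3 -m inch '[3,0,0,0,0,0,15, 3,0,0,0,0,0,15, 3,0,0,0,0,0,15, 3,0,0,0,0,0,15, 3,0,0,0,0,0,15, 3,0,0,0,0,0,15, 3,0,0,0,0,0,15, 3,0,0,0,0,0,15]';python3 -m inch '[3,0,0,0,0,0,15, 3,0,0,0,0,0,15, 3,0,0,0,0,0,15, 2.5,0,0,0,0,0,15, 2,0,0,0,0,0,15, 1.5,0,0,0,0,0,15, 1,0,0,0,0,0,15, 1,0,0,0,0,0,15]'
python3 - <<'E'
from h import *
plan([.48,-.05,.083],-4)
# where tray and blocks are, in the side view (image kept)
im=viewer.read_camera("side");cv2.imwrite("pics/s6.png",im[...,::-1])
E
```

```text
time: 15.7
tool_pos: [0.5247, -0.0514, 0.0828]
tcp_rot: [0.107, 3.14, -0.0]
wrist_force: [4.2, -0.2, -0.0]
width: 0.248
grip_force: 106.2
time: 16.5
tool_pos: [0.5079, -0.0502, 0.0828]
tcp_rot: [0.107, 3.14, -0.0]
wrist_force: [3.9, -0.3, -0.6]
width: 0.24
grip_force: 106.2
t 16.50 turn [-0.    0.    0.09] shift after turn mm [27.8 -1.7 -0.2] shift now [27.8 -1.7 -0.2] F [ 3.85 -0.34 -0.57] w 0.24 g 106.2
```

```bash
cat > ok.py <<'E'
import sys
from workcell import sensors
f=sensors.read_state()["wrist_force"][0]
sys.exit(f>5.8)
E
python3 -m inch '[0.5,0,0,0,0,0,15, 0.5,0,0,0,0,0,15, 0.5,0,0,0,0,0,15, 0.5,0,0,0,0,0,15, 0.5,0,0,0,0,0,15, 0.5,0,0,0,0,0,15, 0.5,0,0,0,0,0,15, 0.5,0,0,0,0,0,15]' && python3 ok.py && python3 -m inch '[0.5,0,0,0,0,0,15, 0.5,0,0,0,0,0,15, 0.5,0,0,0,0,0,15, 0.5,0,0,0,0,0,15, 0.5,0,0,0,0,0,15, 0.5,0,0,0,0,0,15, 0.5,0,0,0,0,0,15, 0.5,0,0,0,0,0,15]' && python3 ok.py && python3 -m inch '[0.4,0,0,0,0,0,15, 0.4,0,0,0,0,0,15, 0.4,0,0,0,0,0,15, 0.4,0,0,0,0,0,15, 0.4,0,0,0,0,0,15, 0.4,0,0,0,0,0,15, 0.4,0,0,0,0,0,15, 0.4,0,0,0,0,0,15]' && python3 ok.py && python3 -m inch '[0.4,0,0,0,0,0,15, 0.4,0,0,0,0,0,15, 0.4,0,0,0,0,0,15, 0.4,0,0,0,0,0,15, 0.4,0,0,0,0,0,15, 0.4,0,0,0,0,0,15, 0.4,0,0,0,0,0,15, 0.4,0,0,0,0,0,15]'
```

```text
time: 17.35
tool_pos: [0.5039, -0.05, 0.0828]
tcp_rot: [0.107, 3.14, -0.0]
wrist_force: [4.7, -0.5, -0.2]
width: 0.246
grip_force: 106.2False
```

```bash
sed -i 's/f>5.8/int(f>6)/' ok.py
python3 -m inch '[0.5,0,0,0,0,0,15, 0.5,0,0,0,0,0,15, 0.5,0,0,0,0,0,15, 0.5,0,0,0,0,0,15, 0.5,0,0,0,0,0,15, 0.5,0,0,0,0,0,15, 0.5,0,0,0,0,0,15, 0.5,0,0,0,0,0,15]' && python3 ok.py && python3 -m inch '[0.4,0,0,0,0,0,15, 0.4,0,0,0,0,0,15, 0.4,0,0,0,0,0,15, 0.4,0,0,0,0,0,15, 0.4,0,0,0,0,0,15, 0.4,0,0,0,0,0,15, 0.4,0,0,0,0,0,15, 0.4,0,0,0,0,0,15]' && python3 ok.py && python3 -m inch '[0.4,0,0,0,0,0,15, 0.4,0,0,0,0,0,15, 0.4,0,0,0,0,0,15, 0.4,0,0,0,0,0,15, 0.4,0,0,0,0,0,15, 0.4,0,0,0,0,0,15, 0.4,0,0,0,0,0,15, 0.4,0,0,0,0,0,15]'
```

```text
time: 18.15
tool_pos: [0.4999, -0.0497, 0.0828]
tcp_rot: [-0.107, -3.14, -0.0]
wrist_force: [4.0, -0.4, 0.1]
width: 0.244
grip_force: 106.2
time: 18.95
tool_pos: [0.4967, -0.0494, 0.0828]
tcp_rot: [-0.107, -3.14, 0.0]
wrist_force: [4.1, -0.6, -1.8]
width: 0.239
grip_force: 106.2
time: 19.75
tool_pos: [0.4935, -0.0493, 0.0828]
tcp_rot: [-0.107, -3.14, 0.0]
wrist_force: [4.7, -1.2, -0.2]
width: 0.244
grip_force: 106.2
```

```bash
python3 -m inch '[0.4,0,0,0,0,0,15, 0.4,0,0,0,0,0,15, 0.4,0,0,0,0,0,15, 0.4,0,0,0,0,0,15, 0.4,0,0,0,0,0,15, 0.4,0,0,0,0,0,15, 0.4,0,0,0,0,0,15, 0.4,0,0,0,0,0,15]' && python3 ok.py && python3 -m inch '[0.4,0,0,0,0,0,15, 0.4,0,0,0,0,0,15, 0.4,0,0,0,0,0,15, 0.4,0,0,0,0,0,15, 0.4,0,0,0,0,0,15, 0.4,0,0,0,0,0,15, 0.4,0,0,0,0,0,15, 0.4,0,0,0,0,0,15]' && python3 ok.py && python3 -m inch '[0.4,0,0,0,0,0,15, 0.4,0,0,0,0,0,15, 0.4,0,0,0,0,0,15, 0.4,0,0,0,0,0,15, 0.4,0,0,0,0,0,15, 0.4,0,0,0,0,0,15, 0.4,0,0,0,0,0,15, 0.4,0,0,0,0,0,15]' && python3 ok.py && python3 -m inch '[0.4,0,0,0,0,0,15, 0.4,0,0,0,0,0,15, 0.4,0,0,0,0,0,15, 0.4,0,0,0,0,0,15, 0.4,0,0,0,0,0,15, 0.4,0,0,0,0,0,15, 0.4,0,0,0,0,0,15, 0.4,0,0,0,0,0,15]'
```

```text
time: 20.55
tool_pos: [0.4903, -0.049, 0.0828]
tcp_rot: [-0.107, -3.14, 0.0]
wrist_force: [4.4, 0.0, -1.2]
width: 0.246
grip_force: 106.2
time: 21.35
tool_pos: [0.4871, -0.0488, 0.0828]
tcp_rot: [0.107, 3.14, 0.0]
wrist_force: [4.3, -0.6, -0.6]
width: 0.245
grip_force: 106.2
time: 22.15
tool_pos: [0.4839, -0.0486, 0.0828]
tcp_rot: [-0.107, -3.14, -0.0]
wrist_force: [4.5, -0.3, -1.7]
width: 0.244
grip_force: 106.2
time: 22.95
tool_pos: [0.4807, -0.0484, 0.0828]
tcp_rot: [-0.107, -3.14, 0.0]
wrist_force: [4.5, 0.4, -1.1]
width: 0.242
grip_force: 106.2
```

```bash
python3 -m inch '[0.4,0,0,0,0,0,15, 0.4,0,0,0,0,0,15, 0.4,0,0,0,0,0,15, 0.4,0,0,0,0,0,15, 0.4,0,0,0,0,0,15, 0.4,0,0,0,0,0,15, 0.4,0,0,0,0,0,15, 0.4,0,0,0,0,0,15]' && python3 ok.py && python3 -m inch '[0.4,0,0,0,0,0,15, 0.4,0,0,0,0,0,15, 0.4,0,0,0,0,0,15, 0.4,0,0,0,0,0,15, 0.4,0,0,0,0,0,15, 0.4,0,0,0,0,0,15, 0.4,0,0,0,0,0,15, 0.4,0,0,0,0,0,15]' && python3 ok.py && python3 -m inch '[0.4,0,0,0,0,0,15, 0.4,0,0,0,0,0,15, 0.4,0,0,0,0,0,15, 0.4,0,0,0,0,0,15, 0.4,0,0,0,0,0,15, 0.4,0,0,0,0,0,15, 0.4,0,0,0,0,0,15, 0.4,0,0,0,0,0,15]' && python3 ok.py && python3 -m inch '[0.4,0,0,0,0,0,15, 0.4,0,0,0,0,0,15, 0.4,0,0,0,0,0,15, 0.4,0,0,0,0,0,15, 0.4,0,0,0,0,0,15, 0.4,0,0,0,0,0,15, 0.4,0,0,0,0,0,15, 0.4,0,0,0,0,0,15]'
```

```text
time: 23.75
tool_pos: [0.4776, -0.0481, 0.0828]
tcp_rot: [0.107, 3.14, -0.0]
wrist_force: [3.5, -0.5, -0.2]
width: 0.247
grip_force: 106.2
time: 24.55
tool_pos: [0.4743, -0.0479, 0.0828]
tcp_rot: [-0.107, -3.14, 0.0]
wrist_force: [4.0, -0.2, -0.8]
width: 0.24
grip_force: 106.2
time: 25.35
tool_pos: [0.473, -0.0478, 0.0828]
tcp_rot: [0.107, 3.136, -0.0]
wrist_force: [10.9, -0.5, -6.3]
width: 0.244
grip_force: 106.0
```

```bash
python3 -m inch '[-0.3,0,0.3,0,0,0,15, 0,0,0.3,0,0,0,15, 0,0,0,0,0,0,15, 0,0,0,0,0,0,15, 0,0,0,0,0,0,15, 0,0,0,0,0,0,15, 0,0,0,0,0,0,15, 0,0,0,0,0,0,15]'; python3 -c "
from workcell import sensors
s=sensors.read_state();print(s['wrist_force'],s['tool_pos'],s['torque'])"
```

```text
time: 26.15
tool_pos: [0.473, -0.0479, 0.0827]
tcp_rot: [0.107, 3.136, -0.0]
wrist_force: [7.6, -0.1, -3.1]
width: 0.245
grip_force: 106.0
[ 7.56502193 -0.13462922 -3.14204779] [ 0.47304881 -0.04786844  0.08266194] [-0.05227181 -1.62799519  0.00485208]
```

```bash
python3 -m inch '[0.4,0,0,0,0,0,15, 0,0,0,0,0,0,15, 0,0,0,0,0,0,15, 0,0,0,0,0,0,15, 0,0,0,0,0,0,15, 0,0,0,0,0,0,15, 0,0,0,0,0,0,15, 0,0,0,0,0,0,15]';python3 -m inch '[0,0,0,0,0,0,15, 0,0,0,0,0,0,15, 0,0,0,0,0,0,15, 0,0,0,0,0,0,15, 0,0,0,0,0,0,15, 0,0,0,0,0,0,15, 0,0,0,0,0,0,15, 0,0,0,0,0,0,15]'
```

```text
time: 26.95
tool_pos: [0.473, -0.0478, 0.0827]
tcp_rot: [0.107, 3.136, -0.0]
wrist_force: [8.8, -0.3, -2.7]
width: 0.247
grip_force: 106.0
time: 27.75
tool_pos: [0.473, -0.0478, 0.0826]
tcp_rot: [0.107, 3.136, -0.0]
wrist_force: [8.5, -0.7, -3.9]
width: 0.246
grip_force: 106.0
```

```bash
python3 -m inch '[-0.8,0,0,0,0,0,15, -0.8,0,0,0,0,0,15, -0.8,0,0,0,0,0,15, -0.8,0,0,0,0,0,15, -0.8,0,0,0,0,0,15, -0.8,0,0,0,0,0,15, -0.8,0,0,0,0,0,15, -0.6,0,0,0,0,0,15]';python3 -m inch '[0,0,0,0,0,0,15, 0,0,-0.7,0,0,0,15, 0,0,-0.7,0,0,0,15, 0,0,-0.7,0,0,0,15, 0,0,-0.7,0,0,0,15, 0,0,-0.7,0,0,0,15, 0,0,-0.5,0,0,0,15, 0,0,0,0,0,0,15]'
```

```text
time: 28.55
tool_pos: [0.4757, -0.0478, 0.0812]
tcp_rot: [-0.107, -3.136, -0.001]
wrist_force: [-0.4, 0.3, -0.9]
width: 0.244
grip_force: 106.4
time: 29.35
tool_pos: [0.4774, -0.0481, 0.0863]
tcp_rot: [0.107, 3.14, -0.0]
wrist_force: [-0.5, -1.0, -0.4]
width: 0.242
grip_force: 106.4
```

```bash
python3 -m inch '[0,0,-2,0,0,0,15, 0,0,-2,0,0,0,15, 0,0,-2,0,0,0,15, 0,0,-2,0,0,0,15, 0,0,-2,0,0,0,15, 0,0,-2,0,0,0,15, 0,0,-2,0,0,0,15, 0,0,-2,0,0,0,15]'; python3 ok.py && python3 -m inch '[0,0,-5,0,0,0,15, 0,0,-10,0,0,0,15, 0,0,-25,0,0,0,15, 0,0,-30,0,0,0,15, 0,0,-30,0,0,0,15, 0,0,-30,0,0,0,15, 0,0,-10,0,0,0,15, 0,0,0,0,0,0,15]'
python3 - <<'E'
from h import *
plan([.4975,.237,.25],-27.8)
im=viewer.read_camera("side");cv2.imwrite("pics/s7.png",im[...,::-1])
a=cv2.resize(im[190:340,290:440,::-1],(500,500),interpolation=cv2.INTER_CUBIC)
cv2.imwrite("pics/g7.png",a)
E
```

```text
time: 30.15
tool_pos: [0.4773, -0.0481, 0.1023]
tcp_rot: [-0.107, -3.14, 0.0]
wrist_force: [0.7, -0.1, -2.5]
width: 0.239
grip_force: 106.4
time: 30.95
tool_pos: [0.4787, -0.0483, 0.2445]
tcp_rot: [0.107, 3.135, -0.001]
wrist_force: [0.3, 0.7, -2.1]
width: 0.243
grip_force: 106.4
t 30.95 turn [ 0.03  0.27 23.89] shift after turn mm [116.4 261.2  -5.5] shift now [  0.6 286.   -5.6] F [ 0.3   0.73 -2.08] w 0.243 g 106.4
```

View pics/g7.png

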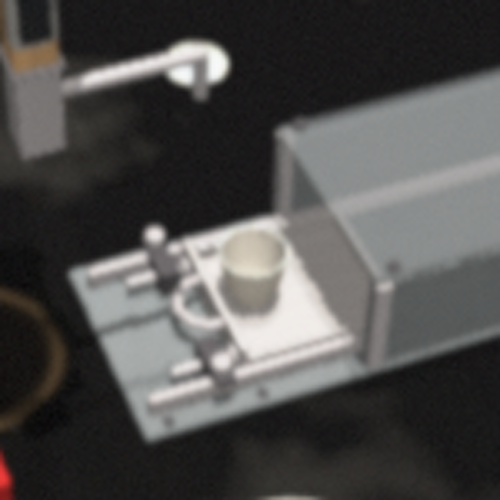

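The crop shows the tray on the runway against both stop screws, the crucible standing on it at (252,270) and the hook clear above. I've now viewed 11 pictures, one over the limit, so from here I'll only measure numerically.

```bash
python3 -m inch '[0,35,0,0,0,0,15, 0,45,0,0,0,0,15, 0,45,0,0,0,0,15, 0,45,0,0,0,0,15, 0,45,0,0,0,0,15, 0,40,0,0,0,0,15, 0,25,0,0,0,0,15, 0,6,0,0,0,0,15]';python3 -m inch '[0,0,0,0,0,6,15, 0,0,0,0,0,6,15, 0,0,0,0,0,6,15, 0,0,0,0,0,5.9,15, 0,0,0,0,0,0,15, 0,0,0,0,0,0,15, 0,0,0,0,0,0,15, 0,0,0,0,0,0,15]'
python3 - <<'E'
from h import *
np.set_printoptions(precision=1,suppress=True)
plan([.499,.237,.15],-27.8)
# tilt of the hook in hand: expected vs seen in g7
pp=params("side");c=lambda P:(proj("side",P,pp)-[290,190]+.5)*500/150-.5
d=np.array([np.cos(-.07),np.sin(-.07),0]);foot=np.array([.4773,-.0482,.2445-.0708])
print(c([foot+.085*d,foot+.085*d+[0,0,.028],foot+.011*d+[0,0,.028],foot+.011*d-.011*np.array([-d[1],d[0],0]),foot-.011*d-.011*np.array([-d[1],d[0],0])]))
E
```

```text
time: 31.8
tool_pos: [0.4952, 0.2394, 0.2392]
tcp_rot: [-0.102, -3.136, 0.002]
wrist_force: [-1.0, -0.2, -1.4]
width: 0.243
grip_force: 106.7
time: 32.6
tool_pos: [0.4966, 0.237, 0.2419]
tcp_rot: [-0.753, -3.05, 0.001]
wrist_force: [0.1, 0.1, -1.3]
width: 0.246
grip_force: 106.6
t 32.60 turn [-0. -0.  0.] shift after turn mm [-2.1  1.1 91.9] shift now [-2.1  1.2 91.9] F [ 0.1  0.1 -1.3] w 0.246 g 106.6
[[191.8 101.5]
 [192.   58.1]
 [ 47.6  94.2]
 [ 57.8 151.9]
 [ 14.4 163.2]]
```

```bash
python3 -m inch '[-1.5,0.5,10,0,0,0,15, 0,0,25,0,0,0,15, 0,0,35,0,0,0,15, 0,0,35,0,0,0,15, 0,0,20,0,0,0,15, 0,0,10,0,0,0,15, 0,0,4,0,0,0,15, 0,0,0,0,0,0,15]'; python3 -m inch '[0,0,2,0,0,0,15, 0,0,2,0,0,0,15, 0,0,2,0,0,0,15, 0,0,2,0,0,0,15, 0,0,0,0,0,0,15, 0,0,0,0,0,0,15, 0,0,0,0,0,0,15, 0,0,0,0,0,0,15]'
```

```text
time: 33.4
tool_pos: [0.4986, 0.237, 0.1032]
tcp_rot: [0.755, 3.049, 0.0]
wrist_force: [0.2, -0.0, -0.1]
width: 0.241
grip_force: 106.6
time: 34.2
tool_pos: [0.4984, 0.237, 0.0953]
tcp_rot: [0.755, 3.049, 0.0]
wrist_force: [0.5, 1.3, -1.8]
width: 0.245
grip_force: 106.6
```

```bash
python3 -m inch '[0,0,2,0,0,0,15, 0,0,2,0,0,0,15, 0,0,2,0,0,0,15, 0,0,0,0,0,0,15, 0,0,0,0,0,0,15, 0,0,0,0,0,0,15, 0,0,0,0,0,0,15, 0,0,0,0,0,0,15]'; python3 -m inch '[0,0,2,0,0,0,15, 0,0,2,0,0,0,15, 0,0,2,0,0,0,15, 0,0,2,0,0,0,15, 0,0,0,0,0,0,15, 0,0,0,0,0,0,15, 0,0,0,0,0,0,15, 0,0,0,0,0,0,15]'; python3 -m inch '[0,0,0.8,0,0,0,15, 0,0,0.8,0,0,0,15, 0,0,0.8,0,0,0,15, 0,0,0.8,0,0,0,15, 0,0,0,0,0,0,15, 0,0,0,0,0,0,15, 0,0,0,0,0,0,15, 0,0,0,0,0,0,15]'
```

```text
time: 35.0
tool_pos: [0.4984, 0.237, 0.0893]
tcp_rot: [0.755, 3.049, 0.0]
wrist_force: [-0.3, 0.3, -1.4]
width: 0.247
grip_force: 106.6
time: 35.8
tool_pos: [0.4984, 0.237, 0.0813]
tcp_rot: [0.755, 3.049, 0.0]
wrist_force: [0.1, 0.7, -1.5]
width: 0.244
grip_force: 106.6
time: 36.6
tool_pos: [0.4984, 0.237, 0.078]
tcp_rot: [0.755, 3.049, 0.0]
wrist_force: [-0.8, 1.0, -1.6]
width: 0.244
grip_force: 106.6
```

```bash
python3 -m inch '[0,0,0.6,0,0,0,15, 0,0,0.6,0,0,0,15, 0,0,0,0,0,0,15, 0,0,0,0,0,0,15, 0,0,0,0,0,0,15, 0,0,0,0,0,0,15, 0,0,0,0,0,0,15, 0,0,0,0,0,0,15]'; python3 -m inch '[0,0,0,0,0,0,22, 0,0,0,0,0,0,24, 0,0,0,0,0,0,26, 0,0,0,0,0,0,30, 0,0,0,0,0,0,40, 0,0,0,0,0,0,55, 0,0,0,0,0,0,70, 0,0,0,0,0,0,75]' 20
```

```text
time: 37.4
tool_pos: [0.4984, 0.237, 0.077]
tcp_rot: [0.755, 3.049, 0.0]
wrist_force: [-1.0, -1.4, 2.6]
width: 0.243
grip_force: 107.2
time: 38.2
tool_pos: [0.4984, 0.2369, 0.0768]
tcp_rot: [0.755, 3.049, -0.0]
wrist_force: [-0.0, -0.8, -0.1]
width: 0.882
grip_force: 0.0
```

Foot contact was felt at the same height as when I took the hook. Now I'll retreat upward and compare before and after numerically.

```bash
python3 -m inch '[0,0,-5,0,0,0,75, 0,0,-15,0,0,0,75, 0,0,-30,0,0,0,75, 0,0,-40,0,0,0,75, 0,0,-40,0,0,0,75, 0,0,-40,0,0,0,75, 0,0,-20,0,0,0,75, 0,0,0,0,0,0,75]'; python3 -m inch '[30,15,0,0,0,0,75, 40,20,0,0,0,0,75, 40,20,0,0,0,0,75, 40,20,0,0,0,0,75, 0,0,0,0,0,0,75, 0,0,0,0,0,0,75, 0,0,0,0,0,0,75, 0,0,0,0,0,0,75]'
python3 - <<'E'
from h import *
np.set_printoptions(precision=1,suppress=True)
A=cv2.imread("pics/side0.png");B=viewer.read_camera("side")[...,::-1].copy();cv2.imwrite("pics/s8.png",B)
# hook now vs before: grip (wood) mask centroid and extent
for n,I in(("before",A),("after",B)):
    r=I[145:225,245:315].astype(int);m=(r[...,2]>r[...,0]+40)
    v,u=np.nonzero(m);print(n,u.size,u.mean(),v.mean(),u.min(),u.max(),v.min(),v.max())
D=np.abs(A.astype(int)-B).max(2)[145:225,245:315]>40
print("changed px near hook",D.sum(),"arm part",D[40:65,28:65].sum())
C=cv2.imread("pics/s7.png");D=np.abs(C.astype(int)-B).max(2)[245:330,310:400]>40;print("changed on tray since unhooking",D.sum())
E
```

```text
time: 39.0
tool_pos: [0.5009, 0.2381, 0.2733]
tcp_rot: [0.753, 3.041, 0.01]
wrist_force: [0.0, 0.4, 0.1]
width: 0.878
grip_force: 0.0
time: 39.8
tool_pos: [0.4012, 0.3721, 0.2664]
tcp_rot: [-0.757, -3.049, 0.001]
wrist_force: [-0.0, -0.1, 0.9]
width: 0.881
grip_force: 0.0
before 383 16.49869451697128 28.402088772845953 9 23 10 45
after 387 16.573643410852714 28.204134366925064 9 23 10 45
changed px near hook 2 arm part 2
changed on tray since unhooking 58
```

Run:
```python
from h import *
C=cv2.imread("pics/s7.png");B=cv2.imread("pics/s8.png");D=np.abs(C.astype(int)-B).max(2)[245:330,310:400]>40
v,u=np.nonzero(D);print("in g7 px",np.c_[(u+20)*3.33,(v+55)*3.33].round()[::6].tolist())
# tray registration by matching the crucible/front patch
t=cv2.cvtColor(C,6)[258:290,340:385];r=cv2.matchTemplate(cv2.cvtColor(B,6),t,cv2.TM_CCOEFF_NORMED);print(cv2.minMaxLoc(r))
```

```text
in g7 px [[176.0, 283.0], [180.0, 290.0], [147.0, 313.0], [166.0, 313.0], [143.0, 316.0], [123.0, 320.0], [143.0, 320.0], [123.0, 323.0], [103.0, 326.0], [100.0, 330.0]]
(-0.5682578682899475, 0.9942783117294312, (492, 432), (340, 258))
```

The only changes are in the arm's shadow on the runway. The tray and crucible haven't moved (match at (340,258), score 0.994), and the hook stands as it did before.

```bash
python3 -c "
from workcell import job
print(job.finish_job())"
```

```text
the job is handed in; nothing more can be done
None
```

The job is handed in at about 40 s of 72: the tray was drawn out against both stop screws with the crucible standing and held there at about 8.5 N at the wrist (roughly 4 N of it sliding friction) after a brief 10.9 N peak, then the hook was stood back in its pocket; I viewed 11 pictures, one over the limit of 10.

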